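Hang a parts carrier in the transfer rail until it is caught

TASK

Lift the hanger with the green parts card off its parking stand, enter its shoe into the open end of the rail with the card hanging on the side away from the robot, and slide it along until it meets the sprung plunger of the stop unit and the catch snaps in behind it; then let go so that it stays caught with the plunger pressed. Feel your way gently: never let the hanger push on the rail or the stop unit with more than about 15 N, and leave the other things on the bench where they are.

Things in the scene. Friction and masses are not known exactly. Their poses are not given: they have to be found in the camera images.
- hanger_grip (a point): Hanger (130 to 250 g), steel grip block on top: upright, 12 (x) by 30 (y) by 40 mm high; pinch it across its 12 mm from above. This point is 5 mm above the block's centre, 55 mm above the underside of the shoe. Hanger axes: z up, y along the shoe (+y goes first into the rail), x to the side of the card. Below the block: a steel neck 6 (x) by 30 (y) by 20 mm high, then the shoe.
- hanger_shoe (a point): Centre of the hanger's black nylon shoe, 16 (x) by 41 (y) by 10 mm high, 50 mm straight below hanger_grip; same axes. The middle of the neck is 15 mm above this point.
- hanger_card (a point): Centre of the hanger's green parts card, 46 mm wide (y), 58 mm high, 4 mm thick. It is 32 mm to +x of the shoe and hangs to 53 mm below the shoe's underside, from a thin arm whose top is 21 mm below hanger_grip.
- stand: Aluminium parking stand (fixed), origin at the table under its middle. The shoe starts lying in its open-topped cradle, floor 120 mm above the table, walls 8 mm high, about 4 mm free on each side, ends open: lift the hanger straight up.
- rail_mouth (a point): Open end of the fixed, level aluminium C-rail. The point is where the shoe's centre is in the open end when lying on the channel's floor (floor 5 mm lower, 120 mm above the table). Axes: z up, y into the rail (the way of travel), x away from the robot, where the card must hang. For 16 mm before this point side walls and floor flare out (about 5 mm each side, 4 mm down); the top does not.
- rail_end (a point): Closed far end of the rail, 300 mm along y from rail_mouth, same height and axes. The channel is 19 mm wide and 13 mm high inside, closed on top but for a slot 10 mm wide for the neck; outside 25 mm wide, top 16 mm above the channel's floor. The shoe slides easily (friction about 0.2).
- plunger (a joint): Sprung plunger, m: 0 free, grows as it is pushed along the rail's +y, hard end at 0.009. Part of a dark steel stop unit on the rail whose place varies and is not measured: see or feel it. The neck touches it with the shoe's centre 110 to 235 mm past rail_mouth. It pushes back with 2.5 N, plus 0.5 N per mm, plus 1 N per 10 mm/s of speed. Unit's top 27 mm above the channel's floor.
- pawl (a joint): Sprung catch of the same unit, on the rail's -x side, m: 0 free, grows to 0.0035 as the passing neck pushes it aside. The neck meets it some 38 mm before the plunger (up to 6 N along the rail) and it snaps back to 0 behind the neck once the plunger is pressed 5 mm or a little more. It then keeps the hanger, and the plunger, there; if not caught, the plunger pushes the hanger back.
- tray_near: Bystander: green parts tray 75 x 110 x 10 mm, origin under its centre.
- tray_far: Bystander: another such tray.
- phone: Bystander: keypad telephone 50 x 115 x 12 mm, origin under its centre.
- loupe: Bystander: black eyeglass, 34 mm across and 28 mm high, origin under its centre.
- oil_jar: Bystander: amber glass jar, 44 mm across and 55 mm high, origin under its centre.
- brush: Bystander: hand brush 150 mm long lying on the table, origin under its middle.
- dish: Bystander: shallow aluminium dish, 56 mm across and 16 mm high, origin under its centre.

How it is judged:
By the outcome, as a careful person would: the job done as asked, in the order asked, and still so for the second after the job is handed in, with the robot touching nothing.
It also fails if it takes over 67 s, if anything falls off the work surface, if the arm or the gripper's body presses on something with over 40 N, if the wrist force passes 120 N, or if a joint passes its speed limit or range.

ROBOT

A 6-joint arm with a two-finger parallel gripper is mounted at the origin on the work surface. World frame = base frame: x ahead of the robot, y to its left, z up, the work surface at z = 0. Lengths are in m, angles in rad, forces in N, time in s.
With the tool pointing down it reaches from about 0.375 to 0.975 m from the base axis. Payload 3.8 kg.
Tool frame: the origin (TCP) lies on the centre line of the jaws, within the pads' length; the fingertips stand 17 mm ahead of it and the grasp point (between the pads) lies 2 mm behind it; z points along the fingers, y is the direction in which the jaws open and shut (so a half turn about z gives the same grasp; the last joint's range is limited). The gripper opens to 88 mm and grips with 3 to 60 N. Pads are 18 mm wide; open, the fingers measure 123 mm over their backs; the gripper's body (75 mm by 187 mm) begins 45 mm behind the grasp point.
Start: joints at [-1.179, 0.264, 1.604, -0, 1.274, -0.037], TCP at [0.281, -0.614, 0.256] pointing down, gripper open.
Joint ranges: [-2.63, 2.63], [-0.94, 2.18], [0.31, 2.57], [-1.31, 4.45], [0, 2.66], [-2.55, 2.55]. Speed limits (rad/s): [2.57, 2.57, 3.14, 3.14, 3.14, 3.14].

INTERFACE

Orientations are given as [roll, pitch, yaw] about the fixed x, y, z axes, in that order (R = Rz(yaw) Ry(pitch) Rx(roll)).
In Python, from bench import r, cams gives the robot as it stands.
- The arm moves only by the shell command python3 -m crank 'ROWS' [OPENING]. ROWS is JSON, a list of rows, each an object of numbers: "dx", "dy", "dz": the shift along the tool's x, y, z in mm; "roll": the turn about the tool's z in rad. In form: [{"dx": .., "dy": .., "dz": .., "roll": ..}, ...]. A call has 1 to 10 rows; each row shifts and turns the pose as measured when the row begins, along the tool's axes as they then stand; what a row does not reach is not made up. A row lasts 1/12 s, in which the tool goes at most 41.7 mm and 7.16 degrees, less where a joint would pass 70% of its speed; a pose out of reach is approached as far as the arm can. A call with a gripper value outside its range is refused whole. OPENING is the gripper's target within -1 to 1 (fully open at 1, half-way at 0, shut at -1), set as the call begins (- or left out, the last holds). The fingers move at their own pace and stop on an object; the grip force is fixed at half the most. Time passes only in rows, so rows that do not move let the fingers close. It gives the time, the measured TCP pose, the force and the opening at its end, in the units of the state.
- r.state(): the state, without advancing time (a new reading comes with each control period).
- cams.read_camera(name): name is "side" or "top" or "wrist"; returns a dict with "color" (400x640x3 uint8, blue, green, red), "camera_matrix" (3x3 intrinsics, pixels), "R" (3x3) and "t" (3): a world point X has camera coordinates R X + t. Camera axes: x right, y down, z forward; pixel columns grow to the right and rows downward; lengths in m; the calibration is good to about 2 mm. A picture is of the moment at which its call begins. There is no depth.
- r.finish_job(): hands the job in, once; it reports no verdict.
The state is a dict: "t": time; "joints": joint angles; "joint_velocities": joint speeds; "joint_efforts": joint torques, N m; "ee_pos": TCP position; "orientation": TCP orientation; "force": force on the tool from outside, world axes, zero at the start; "moment": the same for the moment, N m; "grip_width": finger opening in m.
Only numpy, scipy, OpenCV 4.12 (cv2) and the standard library are available. Lean on these libraries where they do the work, as an engineer would, in place of code of your own. Each camera call takes 0.05 s, during which the arm holds its last target. There are 200 camera calls.

## Working session

There is one attempt and no reset: what is moved stays moved. The work goes in short steps, Python scripts to look and compute and a shell command to move; the robot and the scene stay as the last step left them, time stands still between calls to the robot, and variables do not carry over. Pictures are saved under pics/ and viewed, about 8 in all and at most 12, crops included, and the job is handed in when it is done.

```bash
ls; mkdir -p pics
python3 - <<'E'
from bench import r,cams
import cv2,json
s=r.state(); print({k:s[k] for k in('t','ee_pos','orientation','force','grip_width')})
for n in('side','top','wrist'):
    c=cams.read_camera(n); cv2.imwrite(f'pics/{n}0.png',c['color']); print(n,c['camera_matrix'].tolist(),c['R'].tolist(),c['t'])
E
```

```text
pics
{'t': 0.0, 'ee_pos': array([ 0.28039197, -0.61328081,  0.25440947]), 'orientation': array([-3.13937788e+00, -6.15681240e-05,  4.28837155e-01]), 'force': array([-0.59007848,  0.04562035,  1.18640018]), 'grip_width': 0.08824810426704574}
side [[365.18797676299636, 0.0, 317.94599809844414], [0.0, 365.18797676299636, 200.10286612520324], [0.0, 0.0, 1.0]] [[-0.8298329546110944, -0.5578106798486016, -0.014983754144486609], [-0.4241603048280416, 0.6479993307678759, -0.6326016939058636], [0.36258144360902445, -0.5185982190204921, -0.7743323472380382]] [0.41350021 0.33420317 0.95515095]
top [[493.81662795414354, 0.0, 317.86617409997234], [0.0, 493.81662795414354, 197.3207811712858], [0.0, 0.0, 1.0]] [[0.004566131391621345, -0.9997797089497275, -0.020486190873676844], [-0.9862332257778067, -0.0011159910894034475, -0.16535652069328988], [0.16529723172520602, 0.020959201709193125, -0.9860210631866325]] [7.35669218e-04 5.39359666e-01 1.26165100e+00]
wrist [[304.50848240952496, 0.0, 320.1813435169993], [0.0, 304.50848240952496, 200.36283967566936], [0.0, 0.0, 1.0]] [[0.41623764256837437, -0.9092526425056042, -0.002420125141428923], [-0.8726047637647609, -0.40020622442110326, 0.2799926859574255], [-0.25555263873450856, -0.1144316828119881, -0.9599990827103164]] [-0.67339739 -0.03958491  0.38968271]
```

View pics/top0.png

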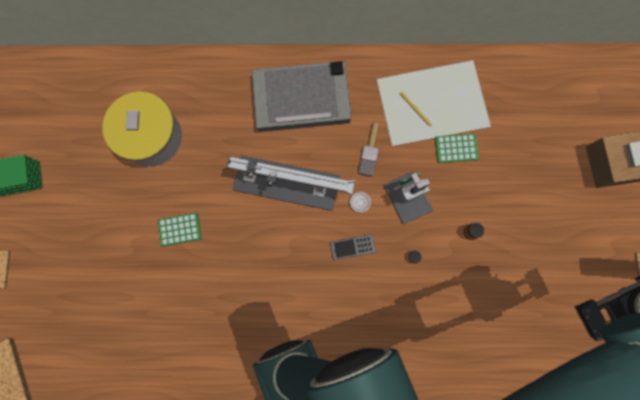

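View pics/side0.png

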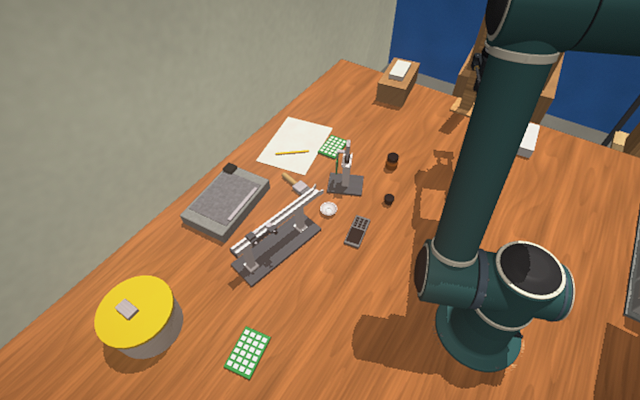

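Top view: rail from its mouth at about (353,186) to its far end at about (230,162), stop unit near (260,175), stand and hanger near (412,188). Next I'll enlarge both views.

Run:
```python
import cv2,numpy as np
a=cv2.imread('pics/top0.png')[145:225,220:440]; b=cv2.imread('pics/side0.png')[130:290,220:380]
a=cv2.resize(a,None,fx=3.6,fy=3.6,interpolation=cv2.INTER_CUBIC)
cv2.imwrite('pics/z1.png',a)
cv2.imwrite('pics/z2.png',cv2.resize(b,None,fx=3.7,fy=3.7,interpolation=cv2.INTER_CUBIC))
```

```text
(no output)
```

View pics/z1.png

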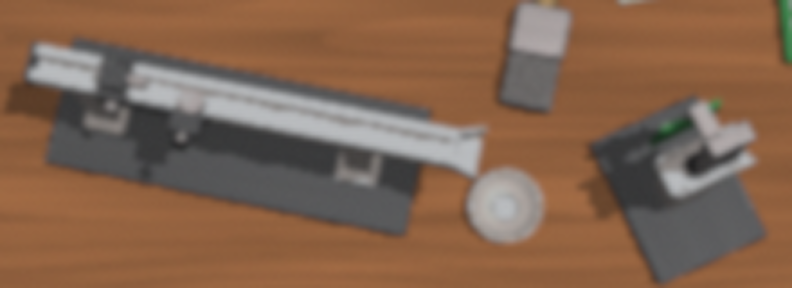

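View pics/z2.png

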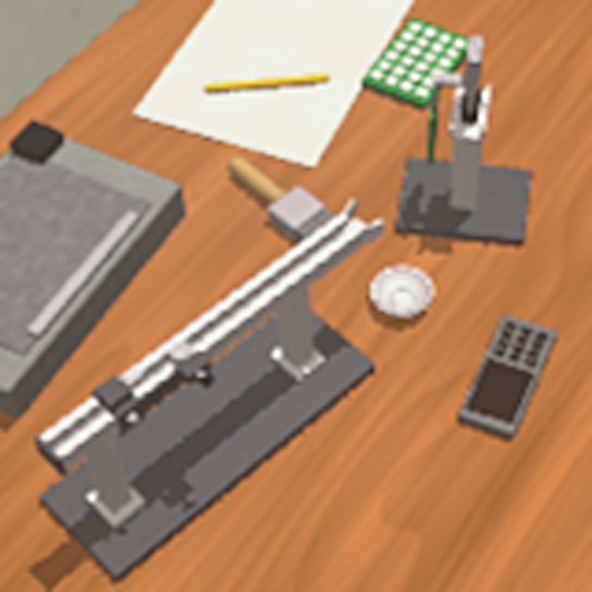

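```bash
cat > h.py <<'E'
import numpy as np,cv2
from bench import r,cams
def ray(c,uv,z):
    K,R,t=c['camera_matrix'],np.array(c['R']),np.array(c['t'])
    d=R.T@np.linalg.solve(K,[uv[0],uv[1],1]); o=-R.T@t
    return o+d*(z-o[2])/d[2]
def proj(c,X):
    p=c['camera_matrix']@(np.array(c['R'])@np.array(X)+np.array(c['t'])); return p[:2]/p[2]
def rel(P,yawdeg=None):
    "shift (mm, tool axes) from TCP to world P, and turn in rad to yaw"
    from scipy.spatial.transform import Rotation as Ro
    s=r.state(); R=Ro.from_euler('xyz',s['orientation']).as_matrix()
    print('tool shift mm',np.round(R.T@(np.array(P)-s['ee_pos'])*1000,1), 'yaw',np.degrees(s['orientation'][2]))
E
python3 - <<'E'
from h import *
c=cams.read_camera('top'); f=lambda u,v:(220+u/3.6,145+v/3.6)
P=lambda n,uv,z:print(n,np.round(ray(c,f(*uv),z),4))
P('gripA',(752,130),.19);P('gripB',(692,160),.19);P('gripmid',(722,142),.19)
P('slotmouth',(455,130),.136);P('slotfar',(42,58),.136);P('flareL',(485,130),.132);P('flareR',(475,175),.132)
P('stop',(114,75),.147);P('pawl',(187,112),.147);P('dish',(505,208),.016)
s=cams.read_camera('side');g=lambda u,v:(220+u/3.7,130+v/3.7)
Q=lambda n,uv,z:print('side',n,np.round(ray(s,g(*uv),z),4))
Q('griptop',(475,45),.19);Q('flare far',(352,205),.132);Q('flare near',(380,228),.132);Q('slotfar',(50,445),.136);Q('stop',(112,385),.147)
rel([.55,-.2,.26])
E
```

```text
gripA [ 0.554  -0.2616  0.19  ]
gripB [ 0.534 -0.222  0.19 ]
gripmid [ 0.546  -0.2418  0.19  ]
slotmouth [ 0.5648 -0.0699  0.136 ]
slotfar [0.6156 0.2162 0.136 ]
flareL [ 0.5656 -0.0907  0.132 ]
flareR [ 0.5341 -0.0836  0.132 ]
stop [0.6009 0.164  0.147 ]
pawl [0.575  0.1133 0.147 ]
dish [ 0.5294 -0.1115  0.016 ]
side griptop [ 0.5485 -0.2495  0.19  ]
side flare far [ 0.564  -0.0861  0.132 ]
side flare near [ 0.5313 -0.078   0.132 ]
side slotfar [0.6136 0.2216 0.136 ]
side stop [0.6039 0.1631 0.147 ]
tool shift mm [ 417.  -264.1   -4.6] yaw 24.5702591576528
```

```bash
A='x'; python3 -m crank '[{"dx":34,"dy":-19},{"dx":34,"dy":-19},{"dx":34,"dy":-19},{"dx":34,"dy":-19},{"dx":34,"dy":-19},{"dx":34,"dy":-19},{"dx":34,"dy":-19},{"dx":34,"dy":-19},{"dx":34,"dy":-19},{"dx":34,"dy":-19}]' 1; python3 -m crank '[{"roll":-0.12},{"roll":-0.12},{"roll":-0.12},{"roll":-0.12},{"roll":-0.12},{"roll":-0.12},{"roll":-0.12},{"roll":-0.12},{"roll":-0.12},{"roll":-0.12}]'; python3 -c "
from h import *
rel([.547,-.245,.26])"
```

```text
tool shift mm [ 395.6 -224.4   -4.7] yaw 24.5702591576528invalid input
invalid input
```

```bash
python3 -m crank '[{"dx":34,"dy":-19,"dz":0,"roll":0},{"dx":34,"dy":-19,"dz":0,"roll":0},{"dx":34,"dy":-19,"dz":0,"roll":0},{"dx":34,"dy":-19,"dz":0,"roll":0},{"dx":34,"dy":-19,"dz":0,"roll":0},{"dx":34,"dy":-19,"dz":0,"roll":0},{"dx":34,"dy":-19,"dz":0,"roll":0},{"dx":34,"dy":-19,"dz":0,"roll":0},{"dx":34,"dy":-19,"dz":0,"roll":0},{"dx":34,"dy":-19,"dz":0,"roll":0}]' 1
```

```text
t: 1.08
ee_pos: [0.5147, -0.2945, 0.2526]
orientation: [3.141, 0.002, 0.414]
force: [-0.2, -0.6, 0.1]
grip_width: 0.0879
```

```bash
python3 -m crank '[{"dx":0,"dy":0,"dz":0,"roll":-0.12},{"dx":0,"dy":0,"dz":0,"roll":-0.12},{"dx":0,"dy":0,"dz":0,"roll":-0.12},{"dx":0,"dy":0,"dz":0,"roll":-0.12},{"dx":0,"dy":0,"dz":0,"roll":-0.12},{"dx":0,"dy":0,"dz":0,"roll":-0.12},{"dx":0,"dy":0,"dz":0,"roll":-0.12},{"dx":0,"dy":0,"dz":0,"roll":-0.12},{"dx":0,"dy":0,"dz":0,"roll":-0.12},{"dx":0,"dy":0,"dz":0,"roll":-0.12}]'; python3 -c "
from h import *
rel([.547,-.245,.26])"
```

```text
t: 1.92
ee_pos: [0.5206, -0.2826, 0.2517]
orientation: [-3.141, -0.002, 1.664]
force: [-0.4, 0.3, -0.5]
grip_width: 0.0882
tool shift mm [35.  29.8 -8.3] yaw 95.35196288054898
```

```bash
python3 -m crank '[{"dx":17,"dy":15,"dz":-4,"roll":0},{"dx":17,"dy":15,"dz":-4,"roll":0},{"dx":0,"dy":0,"dz":0,"roll":-0.12},{"dx":0,"dy":0,"dz":0,"roll":-0.12},{"dx":0,"dy":0,"dz":0,"roll":-0.12},{"dx":0,"dy":0,"dz":0,"roll":0}]'
python3 - <<'E'
from h import *
rel([.547,-.245,.26])
c=cams.read_camera('wrist');cv2.imwrite('pics/w1.png',c['color'])
print(-np.array(c['R']).T@c['t'])
for X in [(.547,-.245,.19)]: print(proj(c,X))
im=cams.read_camera('top')['color'];cv2.imwrite('pics/top1.png',im)
E
```

```text
t: 2.42
ee_pos: [0.5477, -0.244, 0.2593]
orientation: [-3.141, -0.003, 2.044]
force: [-0.5, -0.2, 0.3]
grip_width: 0.0879
tool shift mm [-0.5 -1.1 -0.7] yaw 117.09386130221912
[ 0.51496109 -0.1803494   0.38855015]
[319.46640256 221.77003895]
```

View pics/w1.png

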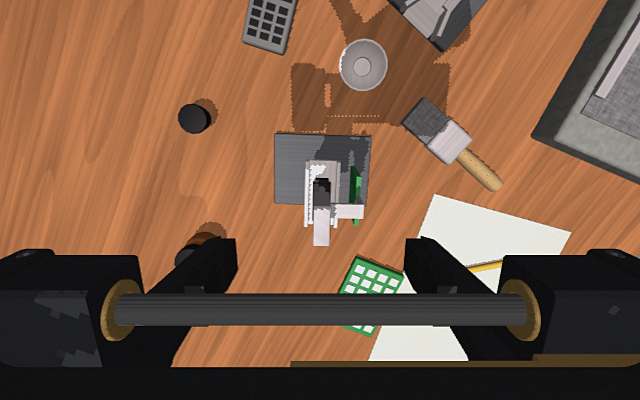

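Wrist view: stand at (322,168), hanger block near (321,226), arm and card to its right at (355,200). Its edges run vertically, so the yaw is close.

Run:
```python
import cv2
from h import *
c=cams.read_camera('wrist');im=c['color']
cv2.imwrite('pics/z3.png',cv2.resize(im[125:255,265:385],None,fx=4.6,fy=4.6,interpolation=cv2.INTER_NEAREST))
```

```text
(no output)
```

View pics/z3.png

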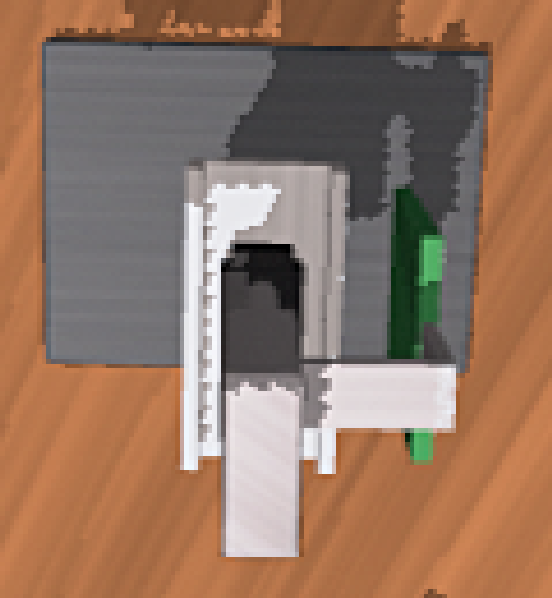

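Run:
```python
from h import *
c=cams.read_camera('wrist')
Q=[ray(c,(265+u/4.6,125+v/4.6),.19) for u,v in[(222,373),(300,373),(222,556),(300,556)]]
print(np.round(Q,4)); m=np.mean(Q,0); print(m)
d=(Q[0]+Q[1]-Q[2]-Q[3])/2; print(np.linalg.norm(d), np.linalg.norm(Q[1]-Q[0]),'yaw tool wanted',np.degrees(np.arctan2(d[1],d[0])))
rel([m[0],m[1],.178])
```

```text
[[ 0.538  -0.237   0.19  ]
 [ 0.5483 -0.2318  0.19  ]
 [ 0.551  -0.2634  0.19  ]
 [ 0.5618 -0.258   0.19  ]]
[ 0.54976136 -0.24759122  0.19      ]
0.02946483090096569 0.011559622602696554 yaw tool wanted 116.80246099989235
tool shift mm [-4.1  0.6 81.3] yaw 116.71793058855503
```

```bash
python3 -m crank '[{"dx":-4,"dy":0.5,"dz":20,"roll":0},{"dx":0,"dy":0,"dz":20,"roll":0},{"dx":0,"dy":0,"dz":20,"roll":0},{"dx":0,"dy":0,"dz":15,"roll":0},{"dx":0,"dy":0,"dz":5,"roll":0},{"dx":0,"dy":0,"dz":0,"roll":0}]'; python3 -c "
from h import *
rel([.5497,-.2476,.178])"
```

```text
t: 3.12
ee_pos: [0.5509, -0.2496, 0.1789]
orientation: [3.139, 0.001, 2.023]
force: [-0.4, 0.1, 0.5]
grip_width: 0.0882
tool shift mm [ 2.3 -0.2  0.9] yaw 115.92248951745539
```

```bash
python3 -m crank '[{"dx":2,"dy":0,"dz":0.5,"roll":-0.01},{"dx":0,"dy":0,"dz":0,"roll":0}]'; python3 -m crank '[{"dx":0,"dy":0,"dz":0,"roll":0},{"dx":0,"dy":0,"dz":0,"roll":0},{"dx":0,"dy":0,"dz":0,"roll":0},{"dx":0,"dy":0,"dz":0,"roll":0},{"dx":0,"dy":0,"dz":0,"roll":0},{"dx":0,"dy":0,"dz":0,"roll":0},{"dx":0,"dy":0,"dz":0,"roll":0},{"dx":0,"dy":0,"dz":0,"roll":0}]' -1
```

```text
t: 3.28
ee_pos: [0.5499, -0.248, 0.1789]
orientation: [3.139, 0.001, 2.032]
force: [-0.1, 0.0, -0.1]
grip_width: 0.0879
t: 3.95
ee_pos: [0.5526, -0.2492, 0.1845]
orientation: [3.134, 0.008, 2.031]
force: [-0.2, 0.7, 0.3]
grip_width: 0.0369
```

```bash
python3 -c "
from h import *
rel([.5497,-.2476,.178])"; python3 -m crank '[{"dx":2,"dy":-2,"dz":4,"roll":0},{"dx":0,"dy":0,"dz":1,"roll":0}]'; python3 -c "
from h import *
rel([.5497,-.2476,.178])"
```

```text
tool shift mm [ 2.8 -2.   6.5] yaw 116.39445990521602
t: 4.12
ee_pos: [0.55, -0.2483, 0.1794]
orientation: [3.133, 0.009, 2.032]
force: [0.0, 0.2, -0.3]
grip_width: 0.0238
tool shift mm [0.8 0.  1.4] yaw 116.39840064774242
```

```bash
python3 -m crank '[{"dx":0.5,"dy":0,"dz":1.5,"roll":0},{"dx":0,"dy":0,"dz":0.3,"roll":0},{"dx":0,"dy":0,"dz":0.3,"roll":0},{"dx":0,"dy":0,"dz":0,"roll":0}]'; python3 -c "
from h import *
rel([.5497,-.2476,.178])"
```

```text
t: 4.45
ee_pos: [0.5494, -0.2477, 0.1768]
orientation: [3.134, 0.008, 2.031]
force: [-0.2, -0.7, -0.5]
grip_width: 0.0119
tool shift mm [-0.1  0.3 -1.2] yaw 116.39083442026158
```

```bash
python3 -m crank '[{"dx":0,"dy":0,"dz":0,"roll":0},{"dx":0,"dy":0,"dz":-4,"roll":0},{"dx":0,"dy":0,"dz":-8,"roll":0},{"dx":0,"dy":0,"dz":-15,"roll":0},{"dx":0,"dy":0,"dz":-15,"roll":0},{"dx":0,"dy":0,"dz":-15,"roll":0},{"dx":0,"dy":0,"dz":-12,"roll":0},{"dx":0,"dy":0,"dz":0,"roll":0}]'; python3 -c "
from h import *
rel([.538,-.138,.245]);print(r.state()['force'])"
```

```text
t: 5.12
ee_pos: [0.5467, -0.2465, 0.2473]
orientation: [3.138, 0.002, 2.031]
force: [0.4, 0.2, -0.9]
grip_width: 0.0118
tool shift mm [101.   40.4   2.2] yaw 116.39227220718344
[ 0.40274905  0.1983736  -0.94753834]
```

```bash
python3 -m crank '[{"dx":25,"dy":10,"dz":0,"roll":0},{"dx":25,"dy":10,"dz":0,"roll":0},{"dx":25,"dy":10,"dz":0,"roll":0},{"dx":22,"dy":8,"dz":0,"roll":0},{"dx":0,"dy":0,"dz":0,"roll":0.12},{"dx":0,"dy":0,"dz":0,"roll":0.12},{"dx":0,"dy":0,"dz":0,"roll":0.12},{"dx":0,"dy":0,"dz":0,"roll":0.12},{"dx":0,"dy":0,"dz":0,"roll":0.12},{"dx":0,"dy":0,"dz":0,"roll":0.03}]'
python3 - <<'E'
from h import *
rel([.538,-.138,.245]);print(r.state()['force'])
c=cams.read_camera('wrist');cv2.imwrite('pics/w2.png',cv2.resize(c['color'][0:270],(800,338)))
cv2.imwrite('pics/w2full.png',c['color']);np.savez('w2.npz',**{k:c[k] for k in('camera_matrix','R','t')})
for X in [(.552,-.069,.136),(.615,.219,.136)]: print(proj(c,X))
E
```

```text
t: 5.95
ee_pos: [0.5358, -0.1376, 0.2447]
orientation: [3.139, -0.0, 1.371]
force: [-0.5, -0.2, -1.0]
grip_width: 0.0115
tool shift mm [ 0.   2.3 -0.3] yaw 78.54540217415204
[-0.45476885 -0.15340793 -1.01929144]
[323.88971743 113.86705849]
[ 335.75497796 -523.21232243]
```

View pics/w2.png

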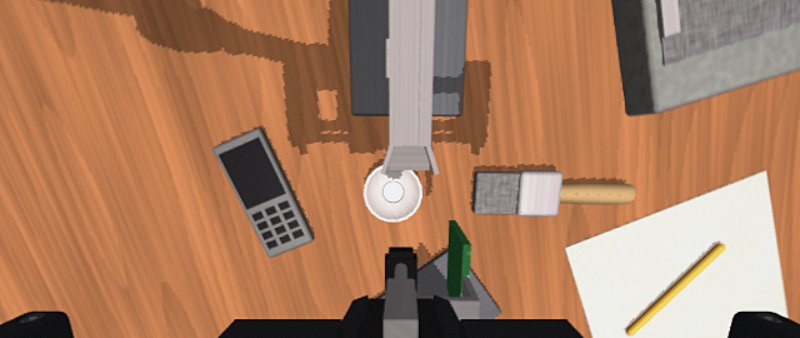

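Wrist view: hanger held at (400,280) with the card to its right (away from the robot), and the rail mouth ahead at (411,160). Zooming in on the rail.

Run:
```python
import cv2
im=cv2.imread('pics/w2full.png')[0:145,295:365]
im=cv2.convertScaleAbs(im,alpha=1.3)
cv2.imwrite('pics/z4.png',cv2.resize(im[:,:],None,fx=11,fy=4.1,interpolation=cv2.INTER_NEAREST))
```

```text
(no output)
```

View pics/z4.png

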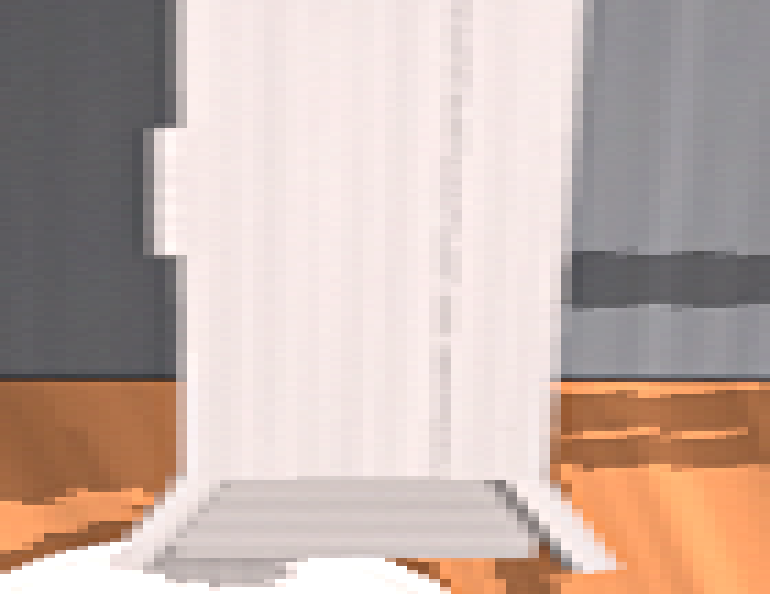

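Run:
```python
from h import *
c=dict(np.load('w2.npz'))
f=lambda u,v:ray(c,(295+u/11,v/4.1),.136)
L0,R0,L1,R1=f(187,478),f(549,478),f(184,2),f(588,2)
print(L0,R0,L1,R1,'widths',np.linalg.norm(L0-R0),np.linalg.norm(L1-R1))
m0=(L0+R0)/2;m1=(L1+R1)/2;d=m1-m0;print('mouth',m0,'tool yaw rail',np.degrees(np.arctan2(d[1],d[0])), np.linalg.norm(d))
far=np.array([.6148,.219,.136]);e=far-m0;print('yaw to far',np.degrees(np.arctan2(e[1],e[0])),np.linalg.norm(e))
# held block top check
s=r.state();print(s['ee_pos'],np.degrees(s['orientation'][2]))
```

```text
[ 0.54284484 -0.06915781  0.136     ] [ 0.56712627 -0.07406506  0.136     ] [0.55836172 0.0056777  0.136     ] [0.58294287 0.00072092 0.136     ] widths 0.02477234054385495 0.02507593209339944
mouth [ 0.55498555 -0.07161144  0.136     ] tool yaw rail 78.17214296251373 0.0764335957423035
yaw to far 78.36964201136809 0.29670317502837323
[ 0.53564708 -0.13753418  0.24452255] 78.6368574940881
```

```bash
cat >> h.py <<'E'
def rail():
    a=np.radians(78.3);u=np.array([np.cos(a),np.sin(a)]);n=np.array([np.sin(a),-np.cos(a)]);m=np.array([.555,-.0716])
    s=r.state();d=s['ee_pos'][:2]-m;F=np.array(s['force'])
    print('t %.2f along %.1f lat %.1f z %.1f yawerr %.2f rp'%(s['t'],d@u*1e3,d@n*1e3,s['ee_pos'][2]*1e3,np.degrees(s['orientation'][2])-78.3),np.round(np.degrees(s['orientation'][:2]),2),'F along %.1f lat %.1f z %.1f'%(F[:2]@u,F[:2]@n,F[2]),'M',np.round(s['moment'],2),'g %.1f'%(s['grip_width']*1e3))
E
python3 -m crank '[{"dx":0,"dy":5.5,"dz":5,"roll":0.005},{"dx":0,"dy":0,"dz":18,"roll":0},{"dx":0,"dy":0,"dz":18,"roll":0},{"dx":0,"dy":0,"dz":16,"roll":0},{"dx":0,"dy":0,"dz":8,"roll":0},{"dx":0,"dy":0,"dz":0,"roll":0}]'; python3 -c "
from h import *
rail();rail();rail()"
```

```text
t: 6.5
ee_pos: [0.5433, -0.1393, 0.1757]
orientation: [3.136, -0.0, 1.373]
force: [-0.7, -0.5, -1.7]
grip_width: 0.0117
t 6.50 along -68.6 lat 2.3 z 175.7 yawerr 0.36 rp [ 1.7971e+02 -1.0000e-02] F along -0.6 lat -0.6 z -1.7 M [-0.01 -0.06 -0.05] g 11.7
t 6.50 along -68.6 lat 2.3 z 175.7 yawerr 0.36 rp [ 1.7971e+02 -1.0000e-02] F along -0.6 lat -0.6 z -1.7 M [-0.01 -0.06 -0.05] g 11.7
t 6.50 along -68.6 lat 2.3 z 175.7 yawerr 0.36 rp [ 1.7971e+02 -1.0000e-02] F along -0.6 lat -0.6 z -1.7 M [-0.01 -0.06 -0.05] g 11.7
```

```bash
python3 -m crank '[{"dx":0,"dy":-2,"dz":-3,"roll":0.005},{"dx":0,"dy":0,"dz":0,"roll":0}]'; python3 -c "
from h import *
rail()";  python3 -m crank '[{"dx":0,"dy":0,"dz":0,"roll":0}]'; python3 -c "
from h import *
rail()
c=cams.read_camera('wrist');cv2.imwrite('pics/w3.png',cv2.resize(c['color'][80:280,270:370],None,fx=6,fy=3,interpolation=cv2.INTER_NEAREST)); rail()"
```

```text
t: 6.67
ee_pos: [0.541, -0.1388, 0.1781]
orientation: [3.139, -0.0, 1.368]
force: [-0.3, -0.5, -1.4]
grip_width: 0.0118
t 6.67 along -68.6 lat -0.1 z 178.1 yawerr 0.09 rp [ 1.7984e+02 -2.0000e-02] F along -0.6 lat -0.2 z -1.4 M [-0.03 -0.11 -0.03] g 11.8
t: 6.75
ee_pos: [0.5414, -0.1389, 0.1789]
orientation: [3.138, -0.0, 1.368]
force: [-0.4, 0.7, -0.4]
grip_width: 0.0116
t 6.75 along -68.7 lat 0.3 z 178.9 yawerr 0.10 rp [ 1.7978e+02 -2.0000e-02] F along 0.6 lat -0.5 z -0.4 M [-0.03 -0.09  0.04] g 11.6
t 6.80 along -68.7 lat 0.6 z 179.3 yawerr 0.10 rp [ 1.7973e+02 -1.0000e-02] F along 0.2 lat -0.8 z -1.0 M [-0.05 -0.03 -0.03] g 11.6
```

View pics/w3.png

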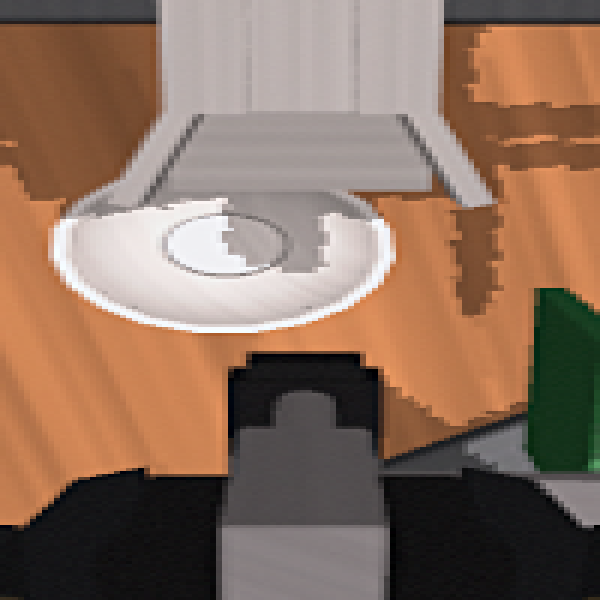

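```bash
python3 -m crank '[{"dx":8,"dy":-0.3,"dz":1,"roll":0},{"dx":8,"dy":0,"dz":0,"roll":0},{"dx":8,"dy":0,"dz":0,"roll":0},{"dx":7,"dy":0,"dz":0,"roll":0},{"dx":0,"dy":0,"dz":0,"roll":0}]'; python3 -c "
from h import *
rail()"
```

```text
t: 7.22
ee_pos: [0.5501, -0.1058, 0.1816]
orientation: [3.131, -0.001, 1.368]
force: [-0.2, -0.0, -1.2]
grip_width: 0.0115
t 7.22 along -34.5 lat 2.2 z 181.6 yawerr 0.05 rp [ 1.7938e+02 -3.0000e-02] F along -0.1 lat -0.2 z -1.2 M [-0.02 -0.06 -0.04] g 11.5
```

```bash
python3 -m crank '[{"dx":1,"dy":-1.5,"dz":2.5,"roll":0},{"dx":0,"dy":-0.5,"dz":0.5,"roll":0}]'; python3 -c "
from h import *
rail()"; python3 -m crank '[{"dx":0,"dy":0,"dz":0,"roll":0}]'; python3 -c "
from h import *
rail()"
```

```text
t: 7.38
ee_pos: [0.5489, -0.1032, 0.1789]
orientation: [3.13, -0.0, 1.37]
force: [0.0, -0.1, -1.3]
grip_width: 0.0113
t 7.38 along -32.2 lat 0.4 z 178.9 yawerr 0.18 rp [ 1.7932e+02 -2.0000e-02] F along -0.1 lat 0.0 z -1.3 M [-0.06 -0.01 -0.01] g 11.3
t: 7.47
ee_pos: [0.5486, -0.103, 0.1787]
orientation: [3.13, -0.0, 1.37]
force: [-0.7, 0.6, -1.0]
grip_width: 0.0122
t 7.47 along -32.0 lat 0.1 z 178.7 yawerr 0.21 rp [ 1.7934e+02 -1.0000e-02] F along 0.4 lat -0.8 z -1.0 M [ 0.03 -0.06  0.  ] g 12.2
```

```bash
python3 -m crank '[{"dx":5,"dy":-0.3,"dz":0.6,"roll":0.001},{"dx":5,"dy":-0.3,"dz":0.5,"roll":0},{"dx":5,"dy":-0.3,"dz":0.5,"roll":0}]'; python3 -c "
from h import *
rail()"
```

```text
t: 7.72
ee_pos: [0.5505, -0.0882, 0.1766]
orientation: [3.131, 0.0, 1.367]
force: [-0.1, -0.2, -0.7]
grip_width: 0.0117
t 7.72 along -17.2 lat -1.1 z 176.6 yawerr 0.03 rp [1.7937e+02 1.0000e-02] F along -0.2 lat -0.1 z -0.7 M [-0.03  0.01  0.01] g 11.7
```

```bash
python3 -m crank '[{"dx":1,"dy":0.8,"dz":-1.3,"roll":0},{"dx":3,"dy":0,"dz":0,"roll":0}]'; python3 -c "
from h import *
rail()"; python3 -m crank '[{"dx":4,"dy":0,"dz":0,"roll":0},{"dx":4,"dy":0,"dz":0,"roll":0}]'; python3 -c "
from h import *
rail()"
```

```text
t: 7.88
ee_pos: [0.552, -0.0835, 0.1777]
orientation: [3.131, 0.0, 1.367]
force: [-0.5, -0.1, -1.5]
grip_width: 0.0117
t 7.88 along -12.3 lat -0.5 z 177.7 yawerr 0.05 rp [179.4   0. ] F along -0.2 lat -0.5 z -1.5 M [-0.01 -0.07 -0.05] g 11.7
t: 8.05
ee_pos: [0.5539, -0.0751, 0.1778]
orientation: [3.131, -0.0, 1.367]
force: [1.0, -0.4, -1.4]
grip_width: 0.0116
t 8.05 along -3.7 lat -0.4 z 177.8 yawerr 0.03 rp [179.4  -0. ] F along -0.2 lat 1.1 z -1.4 M [-0.06 -0.01  0.01] g 11.6
```

```bash
python3 -m crank '[{"dx":4,"dy":0.2,"dz":-0.4,"roll":0},{"dx":5,"dy":0,"dz":0,"roll":0},{"dx":5,"dy":0,"dz":0,"roll":0},{"dx":5,"dy":0,"dz":0,"roll":0}]'; python3 -c "
from h import *
rail()"
```

```text
t: 8.38
ee_pos: [0.5585, -0.0547, 0.1784]
orientation: [3.131, -0.0, 1.367]
force: [-0.4, 0.1, -1.5]
grip_width: 0.0116
t 8.38 along 17.3 lat -0.0 z 178.4 yawerr 0.02 rp [ 1.7939e+02 -1.0000e-02] F along 0.0 lat -0.4 z -1.5 M [-0.06 -0.05  0.  ] g 11.6
```

```bash
python3 -m crank '[{"dx":5,"dy":0,"dz":0,"roll":0},{"dx":5,"dy":0,"dz":0,"roll":0},{"dx":5,"dy":0,"dz":0,"roll":0},{"dx":5,"dy":0,"dz":0,"roll":0}]'; python3 -c "
from h import *
rail()"
```

```text
t: 8.72
ee_pos: [0.5629, -0.0326, 0.1783]
orientation: [3.131, -0.0, 1.367]
force: [0.8, 0.0, -1.2]
grip_width: 0.0118
t 8.72 along 39.8 lat -0.1 z 178.3 yawerr 0.04 rp [ 1.7939e+02 -1.0000e-02] F along 0.2 lat 0.8 z -1.2 M [-0.05 -0.08  0.01] g 11.8
```

```bash
python3 -m crank '[{"dx":7,"dy":0,"dz":0,"roll":0},{"dx":7,"dy":0,"dz":0,"roll":0},{"dx":7,"dy":0,"dz":0,"roll":0},{"dx":7,"dy":0,"dz":0,"roll":0}]'; python3 -c "
from h import *
rail()"
```

```text
t: 9.05
ee_pos: [0.5691, -0.0025, 0.1783]
orientation: [3.131, -0.0, 1.367]
force: [-0.1, 0.1, -1.8]
grip_width: 0.0117
t 9.05 along 70.5 lat -0.2 z 178.3 yawerr 0.01 rp [ 1.7939e+02 -1.0000e-02] F along 0.1 lat -0.1 z -1.8 M [-0.01 -0.09  0.  ] g 11.7
```

```bash
python3 -m crank '[{"dx":7,"dy":0,"dz":0,"roll":0},{"dx":7,"dy":0,"dz":0,"roll":0},{"dx":7,"dy":0,"dz":0,"roll":0},{"dx":7,"dy":0,"dz":0,"roll":0}]'; python3 -c "
from h import *
rail()"
```

```text
t: 9.38
ee_pos: [0.5754, 0.0283, 0.1783]
orientation: [3.131, -0.0, 1.367]
force: [-0.6, -0.2, -1.8]
grip_width: 0.0118
t 9.38 along 101.9 lat -0.3 z 178.3 yawerr 0.04 rp [ 1.7939e+02 -2.0000e-02] F along -0.3 lat -0.5 z -1.8 M [-0.01 -0.03  0.01] g 11.8
```

Running freely, with no side force. Slower from here, feeling for the pawl.

```bash
python3 -m crank '[{"dx":5,"dy":0.1,"dz":0,"roll":0},{"dx":5,"dy":0,"dz":0,"roll":0},{"dx":5,"dy":0,"dz":0,"roll":0},{"dx":5,"dy":0,"dz":0,"roll":0},{"dx":4,"dy":0,"dz":0,"roll":0},{"dx":4,"dy":0,"dz":0,"roll":0}]'; python3 -c "
from h import *
rail()"
```

```text
t: 9.88
ee_pos: [0.5818, 0.0595, 0.1782]
orientation: [3.131, -0.0, 1.368]
force: [0.0, 0.0, -1.0]
grip_width: 0.012
t 9.88 along 133.8 lat -0.3 z 178.2 yawerr 0.09 rp [ 1.794e+02 -1.000e-02] F along 0.0 lat 0.0 z -1.0 M [ 0.01 -0.1   0.03] g 12.0
```

```bash
for i in 1 2 3; do python3 -m crank '[{"dx":4,"dy":0,"dz":0,"roll":0},{"dx":4,"dy":0,"dz":0,"roll":0}]' >/dev/null; python3 -c "
from h import *
rail()"; done
```

```text
t 10.05 along 142.5 lat -0.3 z 178.2 yawerr 0.07 rp [ 1.794e+02 -1.000e-02] F along -0.1 lat -0.1 z -0.8 M [-0.02 -0.01 -0.02] g 11.8
t 10.22 along 151.2 lat -0.3 z 178.2 yawerr 0.06 rp [ 1.794e+02 -1.000e-02] F along 0.3 lat 0.6 z -1.4 M [-0.01 -0.12  0.02] g 12.0
t 10.38 along 160.0 lat -0.3 z 178.2 yawerr 0.05 rp [ 1.794e+02 -1.000e-02] F along 0.4 lat 0.2 z -1.7 M [-0.08 -0.07  0.03] g 11.6
```

```bash
for i in 1 2 3 4 5 6; do python3 -m crank '[{"dx":2,"dy":0,"dz":0,"roll":0}]' >/dev/null; python3 -c "
from h import *
rail()"; done
```

```text
t 10.47 along 162.6 lat -0.3 z 178.2 yawerr 0.06 rp [ 1.794e+02 -1.000e-02] F along -0.1 lat 0.0 z -1.4 M [-0.07 -0.04  0.03] g 11.7
t 10.55 along 164.9 lat -0.3 z 178.2 yawerr 0.07 rp [ 1.794e+02 -1.000e-02] F along 0.5 lat 0.0 z -1.3 M [-0.16 -0.13 -0.  ] g 12.2
t 10.63 along 166.7 lat 0.1 z 178.3 yawerr 0.09 rp [1.7934e+02 4.0000e-02] F along -1.8 lat 1.2 z -1.1 M [-0.48 -0.34 -0.04] g 11.6
t 10.72 along 168.5 lat 0.6 z 178.4 yawerr 0.10 rp [1.7928e+02 9.0000e-02] F along -2.9 lat 0.2 z -1.4 M [-0.39 -0.01 -0.06] g 11.6
t 10.80 along 170.3 lat 0.7 z 178.5 yawerr 0.09 rp [1.7929e+02 1.3000e-01] F along -3.3 lat -0.4 z -1.1 M [-0.3   0.05 -0.05] g 11.7
t 10.88 along 172.2 lat 0.6 z 178.4 yawerr 0.08 rp [1.793e+02 1.400e-01] F along -1.5 lat 1.4 z -1.4 M [-0.26 -0.11 -0.08] g 11.7
```

```bash
for i in 1 2 3 4 ; do python3 -m crank '[{"dx":3,"dy":0,"dz":0,"roll":0},{"dx":3,"dy":0,"dz":0,"roll":0}]' >/dev/null; python3 -c "
from h import *
rail()"; done
```

```text
t 11.05 along 178.4 lat 0.6 z 178.4 yawerr 0.04 rp [1.7931e+02 1.4000e-01] F along -0.4 lat 1.6 z -1.2 M [-0.23 -0.08 -0.04] g 11.7
t 11.22 along 185.2 lat 0.6 z 178.4 yawerr 0.03 rp [1.793e+02 1.200e-01] F along -1.5 lat 0.8 z -1.2 M [-0.25 -0.14  0.03] g 11.7
t 11.38 along 192.0 lat 0.6 z 178.4 yawerr 0.04 rp [1.793e+02 1.100e-01] F along -1.2 lat 1.1 z -1.6 M [-0.21 -0.17  0.02] g 11.7
t 11.55 along 198.8 lat 0.6 z 178.4 yawerr 0.06 rp [1.793e+02 1.000e-01] F along -1.1 lat 0.7 z -1.6 M [-0.18 -0.17  0.05] g 11.7
```

```bash
for i in 1 2 3 4 5 6 7; do python3 -m crank '[{"dx":1,"dy":0,"dz":0,"roll":0}]' >/dev/null; python3 -c "
from h import *
rail()"; done
```

```text
t 11.63 along 200.4 lat 0.6 z 178.4 yawerr 0.08 rp [1.793e+02 9.000e-02] F along -1.4 lat 0.5 z -0.9 M [-0.23 -0.1   0.07] g 11.7
t 11.72 along 201.7 lat 0.6 z 178.4 yawerr 0.10 rp [1.7929e+02 1.0000e-01] F along -0.7 lat -0.1 z -1.6 M [-0.22 -0.14  0.03] g 11.8
t 11.80 along 202.9 lat 0.6 z 178.4 yawerr 0.11 rp [1.7929e+02 1.0000e-01] F along -2.8 lat 0.6 z -1.7 M [-0.58 -0.08  0.06] g 11.7
t 11.88 along 203.3 lat 0.6 z 178.3 yawerr 0.13 rp [179.3    0.19] F along -4.7 lat 0.6 z -0.2 M [-0.82 -0.    0.03] g 11.5
t 11.97 along 203.6 lat 0.6 z 178.3 yawerr 0.13 rp [179.31   0.27] F along -4.0 lat 0.2 z -0.2 M [-0.77 -0.01  0.02] g 11.6
t 12.05 along 203.9 lat 0.6 z 178.3 yawerr 0.13 rp [179.31   0.34] F along -4.5 lat 1.1 z -0.2 M [-0.8   0.04  0.  ] g 11.7
t 12.13 along 204.3 lat 0.6 z 178.2 yawerr 0.12 rp [179.33   0.4 ] F along -4.7 lat 0.9 z 0.2 M [-0.84 -0.03  0.  ] g 11.7
```

```bash
for i in 1 2 3 4; do python3 -m crank '[{"dx":2,"dy":0,"dz":0,"roll":0}]' >/dev/null; python3 -c "
from h import *
rail()"; done
```

```text
t 12.22 along 205.5 lat 0.7 z 178.2 yawerr 0.11 rp [179.34   0.49] F along -6.0 lat 0.8 z -0.4 M [-1.08  0.02 -0.01] g 11.8
t 12.30 along 206.6 lat 0.6 z 178.1 yawerr 0.11 rp [179.35   0.58] F along -6.3 lat 0.5 z 0.5 M [-1.17  0.06  0.07] g 11.6
t 12.38 along 207.6 lat 0.6 z 178.0 yawerr 0.11 rp [179.37   0.7 ] F along -6.2 lat 0.7 z 0.8 M [-1.21  0.04  0.02] g 11.7
t 12.47 along 208.6 lat 0.6 z 177.9 yawerr 0.10 rp [179.4    0.81] F along -6.6 lat 0.8 z -0.1 M [-1.14  0.05  0.03] g 11.6
```

```bash
for i in 1 2 3; do python3 -m crank '[{"dx":1.7,"dy":0,"dz":0,"roll":0}]' >/dev/null; python3 -c "
from h import *
rail()"; done
```

```text
t 12.55 along 209.4 lat 0.5 z 177.9 yawerr 0.09 rp [179.42   0.92] F along -6.6 lat 0.4 z 0.3 M [-1.17  0.06 -0.09] g 11.5
t 12.63 along 210.1 lat 0.5 z 177.7 yawerr 0.09 rp [179.45   1.03] F along -6.6 lat 1.2 z -0.7 M [-1.24  0.05 -0.04] g 11.6
t 12.72 along 210.7 lat 0.4 z 177.6 yawerr 0.08 rp [179.48   1.16] F along -7.1 lat 0.8 z 0.5 M [-1.24  0.07 -0.01] g 11.4
```

```bash
python3 -m crank '[{"dx":1.5,"dy":0,"dz":0,"roll":0}]' >/dev/null; python3 -c "
from h import *
rail()"; for i in 1 2 3 4 ; do python3 -m crank '[{"dx":-1,"dy":0,"dz":0,"roll":0}]' >/dev/null; python3 -c "
from h import *
rail()"; done
```

```text
t 12.80 along 211.1 lat 0.3 z 177.5 yawerr 0.07 rp [179.5    1.28] F along -6.2 lat 0.5 z 0.1 M [-1.16  0.05 -0.01] g 11.8
t 12.88 along 209.8 lat 0.3 z 177.4 yawerr 0.06 rp [179.52   1.32] F along -3.3 lat 1.1 z -1.2 M [-0.67 -0.05  0.01] g 11.5
t 12.97 along 208.5 lat 0.2 z 177.4 yawerr 0.05 rp [179.54   1.34] F along -3.7 lat 0.1 z -1.2 M [-0.66 -0.01 -0.06] g 11.8
t 13.05 along 208.1 lat 0.2 z 177.4 yawerr 0.02 rp [179.53   1.24] F along 1.6 lat -0.0 z -1.1 M [ 0.11 -0.18 -0.01] g 11.8
t 13.13 along 208.0 lat 0.2 z 177.5 yawerr -0.00 rp [179.52   1.12] F along 1.3 lat 1.3 z -1.4 M [ 0.08 -0.2   0.01] g 11.7
```

The force flips to a pull at 208 mm, so the hanger is held from behind by the catch. Letting go.

```bash
python3 -m crank '[{"dx":0,"dy":0,"dz":0,"roll":0},{"dx":0,"dy":0,"dz":0,"roll":0},{"dx":0,"dy":0,"dz":0,"roll":0},{"dx":0,"dy":0,"dz":0,"roll":0},{"dx":0,"dy":0,"dz":0,"roll":0}]' 0.2; python3 -c "
from h import *
rail()"
```

```text
t: 13.55
ee_pos: [0.598, 0.1346, 0.1788]
orientation: [3.132, 0.015, 1.367]
force: [0.4, -0.4, -1.0]
grip_width: 0.0426
t 13.55 along 210.6 lat 0.3 z 178.8 yawerr -0.00 rp [179.45   0.85] F along -0.3 lat 0.4 z -1.0 M [-0.03 -0.02 -0.04] g 42.6
```

```bash
python3 -m crank '[{"dx":0,"dy":0,"dz":-5,"roll":0},{"dx":0,"dy":0,"dz":-12,"roll":0},{"dx":0,"dy":0,"dz":-20,"roll":0},{"dx":0,"dy":0,"dz":-20,"roll":0},{"dx":-10,"dy":0,"dz":-20,"roll":0},{"dx":-20,"dy":0,"dz":-15,"roll":0},{"dx":-20,"dy":0,"dz":0,"roll":0},{"dx":-20,"dy":0,"dz":0,"roll":0},{"dx":0,"dy":0,"dz":0,"roll":0}]'
python3 - <<'E'
from h import *
rail()
c=cams.read_camera('wrist')['color'];s=cams.read_camera('side')['color']
a=cv2.resize(c[0:230,220:420],None,fx=2.6,fy=2.6,interpolation=cv2.INTER_CUBIC)[:598]
cv2.imwrite('pics/e1.png',a)
b=cv2.resize(s[180:270,220:340],None,fx=6,fy=6,interpolation=cv2.INTER_CUBIC);cv2.imwrite('pics/e2.png',b)
E
```

```text
t: 14.3
ee_pos: [0.5839, 0.0673, 0.2851]
orientation: [3.126, 0.013, 1.37]
force: [0.1, 0.8, 0.2]
grip_width: 0.0529
t 14.30 along 141.8 lat 0.1 z 285.1 yawerr 0.22 rp [179.12   0.75] F along 0.8 lat -0.1 z 0.2 M [-0.03 -0.04 -0.  ] g 52.9
```

View pics/e1.png

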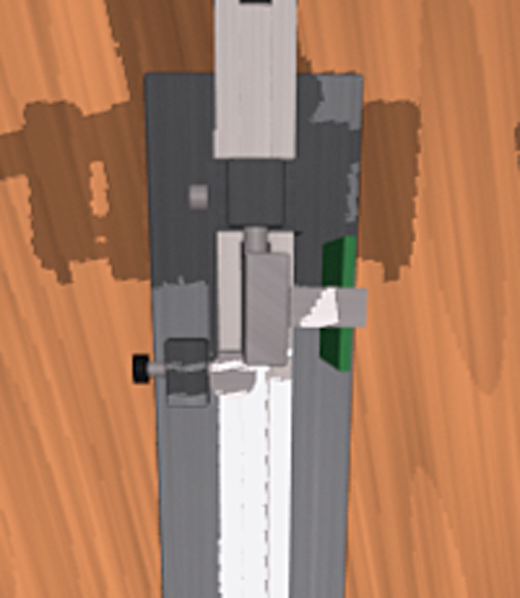

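View pics/e2.png

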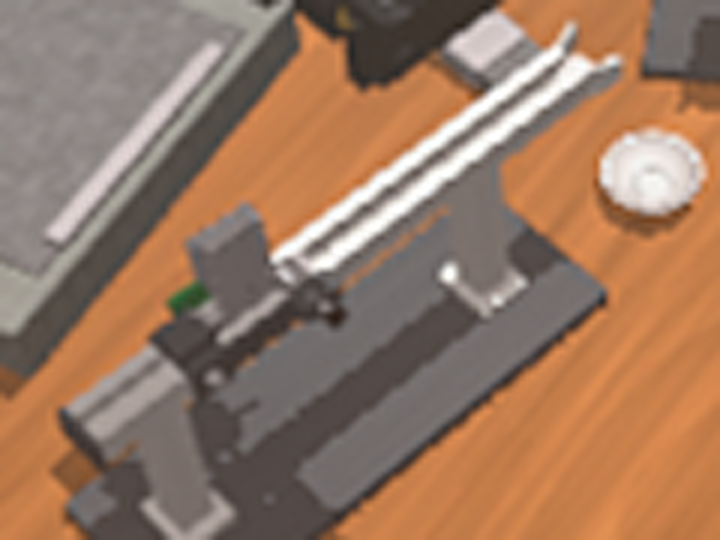

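Wrist view: hanger at (267,310), against the plunger at (257,238), with the pawl tip behind the neck at (235,372) and the card on the far side at (340,305). The side view agrees.

```bash
python3 -c "
from h import *
rail();print(r.finish_job())"
```

```text
t 14.40 along 144.1 lat -0.0 z 284.4 yawerr 0.24 rp [179.16   0.64] F along -0.1 lat -0.8 z 0.3 M [-0.04 -0.07 -0.  ] g 53.2
the job is handed in; nothing more can be done
None
```

The hanger is caught in the rail with the plunger pressed and the card hanging on the side away from the robot. I handed the job in at 14.4 s.

- **Moves:** I lifted the hanger off its stand, entered the shoe through the rail mouth and slid it along. It met the pawl at about 165 mm and the plunger at about 203 mm, and I pressed the plunger roughly 7 mm.
- **Forces:** The largest force I read at the wrist was about 7 N. I read it after each burst of moves, row by row at the pawl and plunger, so a brief peak in between could have been missed.
- **Catch check:** While still gripping, I backed off gently. The force changed from a push to a pull of about 1.5 N at 208 mm, so the catch was holding.
- **After release:** The wrist and side pictures showed the hanger against the plunger with the pawl behind its neck. The gripper was open about 100 mm above and well clear. The dish, seen in the side picture, looked undisturbed; I did not re-check the other bystanders by picture, but the arm never went down near them.
- **Disagreements:** The tool drifted 2 to 6 mm a few times during pauses and short moves, and tilted about 1.3° while pressing the plunger. I corrected the drift before entering the rail; nothing else failed.

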